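# Put the ingredient containers back in their fitted trays

### The job

Put the four black ingredient containers away in the grey trays on the counter: each goes upright into the tray whose recess has its shape and size, standing flat on the tray's floor near the middle, with the square jar and the oblong box straight with their trays. Never tip a container over, and leave the glass beaker and the porcelain mortar standing where they are.

Things in the scene. Friction and masses are not known exactly. Their poses are not given: they have to be found in the camera images.
- big_jar: Large round black jar with a screw lid and a blank white label: a plain upright cylinder 60 mm in diameter, 62 mm tall, about 0.18 kg. Starts upright on the counter. Origin: centre of its underside, z up.
- small_jar: Small round black jar with a screw lid and a blank white label: a plain upright cylinder 40 mm in diameter, 52 mm tall, about 0.08 kg. Starts upright on the counter. Origin: centre of its underside, z up.
- square_jar: Square black jar with a blank white label: an upright block 46 x 46 mm, 56 mm tall, about 0.13 kg. Starts upright on the counter. Origin: centre of its underside, z up, x and y square to its sides.
- oblong_box: Oblong black box with a blank white label: an upright block 84 mm long (along its x), 40 mm wide (along its y), 50 mm tall, about 0.13 kg. Starts upright on the counter. Origin: centre of its underside, z up.
- big_round_tray: Large round tray. Fixed to the counter, mid-grey plastic, 12 mm high: a 4 mm thick floor inside an upright rim 5 mm wide, so the recess is 8 mm deep. Recess 76 mm in diameter, 86 mm over the rim. Origin: centre of its underside, z up.
- small_round_tray: Small round tray. Fixed to the counter, mid-grey plastic, 12 mm high: a 4 mm thick floor inside an upright rim 5 mm wide, so the recess is 8 mm deep. Recess 56 mm in diameter, 66 mm over the rim. Origin: centre of its underside, z up.
- square_tray: Square tray. Fixed to the counter, mid-grey plastic, 12 mm high: a 4 mm thick floor inside an upright rim 5 mm wide, so the recess is 8 mm deep. Recess 62 x 62 mm, 72 x 72 mm over the rim. Origin: centre of its underside, z up, x and y square to its sides.
- oblong_tray: Oblong tray. Fixed to the counter, mid-grey plastic, 12 mm high: a 4 mm thick floor inside an upright rim 5 mm wide, so the recess is 8 mm deep. Recess 100 mm long (along its x) and 56 mm wide (along its y), 110 x 66 mm over the rim. Origin: centre of its underside, z up.
- beaker: Bystander: clear glass beaker standing loose on the counter, up to 60 mm in diameter, 85 mm tall, 0.15 kg. Origin: centre of its underside, z up.
- mortar: Bystander: white porcelain mortar bowl standing loose on the counter, up to 84 mm in diameter, 50 mm tall, 0.45 kg. Origin: centre of its underside, z up.

How it is judged:
At the end, for the whole second after the job is handed in: Each container stands upright (within 0.1 rad) on the floor of its matching tray, its centre within 12 mm of the tray's centre; the square jar's sides (any of the four ways round) and the oblong box's length (either way round) lie within 0.3 rad of the tray's; all are released and at rest (horizontal distance between big_jar and big_round_tray below 0.012 m and z of big_jar in the frame of big_round_tray between 0.001 and 0.007 m and angle between each of big_jar, small_jar, square_jar, oblong_box's own z axis and vertical below 0.1 rad and linear speed of each of big_jar, small_jar, square_jar, oblong_box below 0.02 m/s and horizontal distance between small_jar and small_round_tray below 0.012 m and z of small_jar in the frame of small_round_tray between 0.001 and 0.007 m and horizontal distance between square_jar and square_tray below 0.012 m and z of square_jar in the frame of square_tray between 0.001 and 0.007 m and horizontal distance between oblong_box and oblong_tray below 0.012 m and z of oblong_box in the frame of oblong_tray between 0.001 and 0.007 m and angle between the x axis of oblong_box and the x axis of oblong_tray, either way round below 0.3 rad and (angle between the x axis of square_jar and the x axis of square_tray, either way round below 0.3 rad or angle between the x axis of square_jar and the y axis of square_tray, either way round below 0.3 rad)); the robot touches nothing.
It fails at once if a container was tipped over (more than 0.7 rad) (angle between any of big_jar, small_jar, square_jar, oblong_box's own z axis and vertical above 0.7 rad).
It fails at once if the beaker or the mortar was moved more than 30 mm (distance of any of beaker, mortar from where it was at the start of the episode above 0.03 m).
It also fails if it takes over 112 s, if anything falls off the work surface, if the arm or the gripper's body presses on something with over 40 N, if the wrist force passes 120 N, or if a joint passes its speed limit or range.

### The arm

A 6-joint arm with a two-finger parallel gripper is mounted at the origin on the work surface. World frame = base frame: x ahead of the robot, y to its left, z up, the work surface at z = 0. Lengths are in m, angles in rad, forces in N, time in s.
With the tool pointing down it reaches from about 0.275 to 0.725 m from the base axis. Payload 15.9 kg.
Tool frame: the origin (TCP) lies on the front face of the gripper's body, between the roots of the fingers; the fingertips stand 73 mm ahead of it and the grasp point (between the pads) lies r.grasp_offset ahead of it (r.grasp_offset is the distance from the TCP to the grasp point, in m); z points along the fingers, y is the line along which they close (so a half turn about z gives the same grasp; the last joint's range is limited). The gripper opens to 85 mm and grips with 20 to 120 N. Pads are 22 mm wide; open, the fingers measure 114 mm over their backs; the gripper's body (76 mm by 85 mm) begins 54 mm behind the grasp point. The pads swing forward as they close: fully open they stand 13 mm farther back than shut.
Start: joints at [-1.231, 0.213, -0.034, 1.323, 0, 1.571], TCP at [0.167, -0.471, 0.304] pointing down, gripper open.
Joint ranges: [-2.98, 2.98], [-0.74, 1.72], [-1.14, 1.35], [-2.1, 2.04], [-1.57, 1.44], [-3.14, 3.14]. Speed limits (rad/s): [1.89, 1.89, 2.39, 2.57, 3.14, 3.14].

### API

Orientations are given as a 3x3 rotation matrix whose columns are the frame's x, y, z axes.
In Python, from rig import r gives the robot as it stands. The module is installed in compiled form; this text tells all that it offers.
- The arm moves only by the shell command python3 -m inch 'ROWS' [FORCE]. ROWS is a JSON object of lists of equal length, an entry for each row: "travel": the shift along the world's x, y, z in cm, a list of three; "roll": the turn about the world's z in degrees; "jaw": the gripper command: -1 is shut, 1 is fully open, values between are in proportion. In form: {"travel": [[tx, ty, tz], ...], "roll": [roll, ...], "jaw": [jaw, ...]}. A call has 1 to 5 rows; each row is the pose to reach, as a shift and turn from the pose commanded when the call began; what a row does not reach only later rows make up. A row lasts 1/12 s, in which the tool goes at most 41.7 mm and 7.16 degrees, less where a joint would pass 70% of its speed; a pose out of reach is approached as far as the arm can. A call with a gripper value outside its range is refused whole. The fingers move at their own pace and stop on an object; FORCE is the grip in N (left out, the last holds). Time passes only in rows, so rows that repeat a pose let the fingers close. It gives the time, the measured TCP pose, the force, the opening and the grip force at its end, in the units of the state.
- r.sense(): the state, without advancing time (a new reading comes with each control period).
- r.capture(name): name is "scene" or "top"; returns the picture (480x640x3 uint8, red, green, blue); there is no depth.
- r.calibration(name): a dict with "fx", "fy", "cx", "cy" (pixels), "extrinsics" (4x4, takes a point from camera to world coordinates). Camera axes: x right, y down, z forward; pixel columns grow to the right and rows downward; lengths in m; the calibration is good to about 2 mm. A picture is of the moment at which its call begins. calibration takes no time and is no camera call.
- r.close_job(): hands the job in; it is judged then, once.
The state is a dict: "t": time; "q": joint angles; "dq": joint speeds; "tau": joint torques, N m; "position": TCP position; "tool_rot": TCP orientation; "wrist_force": force on the tool from outside, world axes, zero at the start; "wrist_torque": the same for the moment, N m; "opening": finger opening in m; "grasp_force": force on a finger pad.
Only numpy, scipy, OpenCV 4.12 (cv2) and the standard library are available. Lean on these libraries where they do the work, as an engineer would, in place of code of your own. Each camera call takes 0.05 s, during which the arm holds its last target. There are 200 camera calls.

## Working session

There is one attempt and no reset: what is moved stays moved. The work goes in short steps, Python scripts to look and compute and a shell command to move; the robot and the scene stay as the last step left them, time stands still between calls to the robot, and variables do not carry over. Pictures are saved under pics/ and viewed, at most 14 in all, crops included, and the job is handed in when it is done.

```bash
mkdir -p pics; python3 - <<'E'
from rig import r
import cv2,numpy as np
for n in("scene","top"):
    im=r.capture(n);cv2.imwrite(f"pics/{n}0.png",im[:,:,::-1]);c=r.calibration(n);print(n,c["fx"],c["cx"],c["cy"]);print(np.round(c["extrinsics"],3))
s=r.sense();print(s["t"],s["position"],np.round(s["tool_rot"],3),s["opening"],r.grasp_offset)
E
```

```text
scene 598.3405654069611 331.82930582651915 234.84373059924016
[[ 0.321  0.81  -0.49   1.241]
 [ 0.947 -0.272  0.17  -0.243]
 [ 0.004 -0.519 -0.855  1.265]
 [ 0.     0.     0.     1.   ]]
top 433.11537808391915 323.25466580877764 246.05132640316413
[[ 1.000e-03 -9.940e-01  1.110e-01  3.980e-01]
 [-1.000e+00 -4.000e-03 -2.700e-02  2.100e-02]
 [ 2.700e-02 -1.110e-01 -9.930e-01  1.107e+00]
 [ 0.000e+00  0.000e+00  0.000e+00  1.000e+00]]
0.1 [ 0.16659656 -0.47118931  0.30346289] [[ 0.943  0.333 -0.   ]
 [ 0.333 -0.943  0.001]
 [ 0.    -0.001 -1.   ]] 0.08568642091646096 0.0539
```

View pics/top0.png

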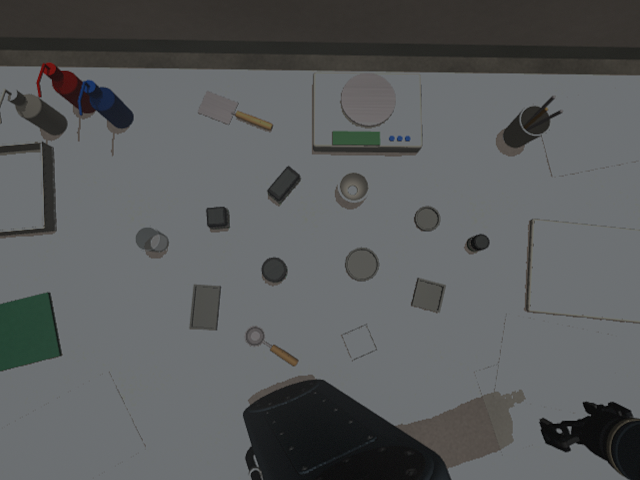

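View pics/scene0.png

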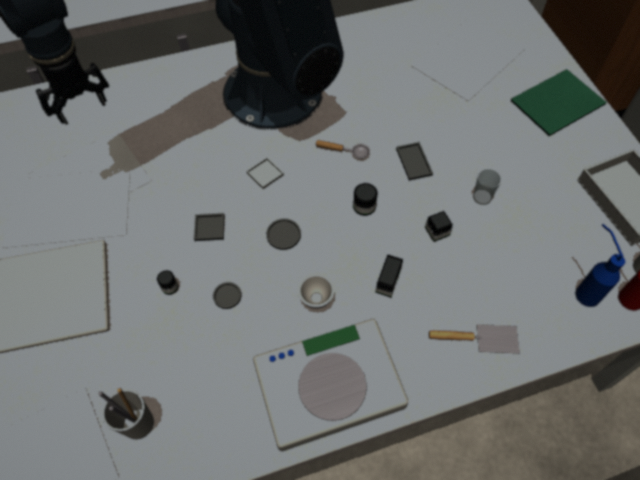

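The top view shows the box at (284,184), square jar (217,217), big jar (274,270) and small jar (479,242). The trays are oblong (206,307), big round (361,264), small round (427,218) and square (428,295). The mortar is at (352,188) and the beaker at (155,241). The scene view shows the same things.

```bash
cat > m.py <<'E'
import cv2,numpy as np
from rig import r
def ray(c,uv,z):
    E=np.array(c["extrinsics"]);d=E[:3,:3]@[(uv[0]-c["cx"])/c["fx"],(uv[1]-c["cy"])/c["fy"],1];o=E[:3,3]
    return o+d*(z-o[2])/d[2]
def blob(im,seed,thr,w=40):
    """hull of the dark blob near the seed"""
    g=im.max(axis=2); x,y=int(seed[0]),int(seed[1]); x0,y0=max(x-w,0),max(y-w,0)
    m=(g[y0:y+w,x0:x+w]<thr).astype(np.uint8)
    cs,_=cv2.findContours(m,cv2.RETR_EXTERNAL,cv2.CHAIN_APPROX_NONE)
    cs=[c for c in cs if cv2.contourArea(c)>30]
    c=min(cs,key=lambda c:-cv2.pointPolygonTest(c,(float(x-x0),float(y-y0)),True))
    return cv2.convexHull(c)+np.array([x0,y0])
def cen(h):
    M=cv2.moments(h);return M["m10"]/M["m00"],M["m01"]/M["m00"]
S={"big_jar":((274,270),(366,198),.031),"small_jar":((479,242),(168,281),.026),"square_jar":((217,217),(439,226),.028),"oblong_box":((284,184),(391,275),.025),
"big_round_tray":((361,264),(284,234),.008),"small_round_tray":((427,218),(228,295),.008),"square_tray":((428,295),(210,227),.008),"oblong_tray":((206,307),(414,161),.008)}
def measure(names=S,thrj=75,thrt=110,over={}):
    ims={n:r.capture(n) for n in("top","scene")}
    for k in names:
        for i,n in enumerate(("top","scene")):
            s=S[k];c=r.calibration(n);h=blob(ims[n],over.get(k,s)[i],thrt if "tray" in k else thrj)
            p=ray(c,cen(h),s[2]); P=np.array([ray(c,q[0],s[2]) for q in h])[:,:2].astype(np.float32)*1000
            rc=cv2.minAreaRect(P)
            print(k,n,np.round(p[:2]*1000,1),"rect",np.round(rc[0],1),np.round(rc[1],1),round(rc[2],1))
    return ims
E
python3 - <<'E'
from m import *
ims=measure()
g=ims["top"].max(axis=2);print(g[270,250:300]);print(g[264,330:392]);print(g[184,262:306]);print(ims["scene"].max(axis=2)[275,370:412])
a=cv2.resize(ims["top"][160:340,180:500,::-1],(800,450),interpolation=cv2.INTER_CUBIC);cv2.imwrite("pics/crop1.png",cv2.convertScaleAbs(a,alpha=1.5))
E
```

```text
big_jar top [458.9 114.1] rect [459.8 114.1] [62.1 59.4] 0.6
big_jar scene [459.2 114.6] rect [458.9 115.3] [58.6 98.2] 65.9
small_jar top [ 529.4 -399.8] rect [ 529.5 -399.9] [39.2 58.4] 18.4
small_jar scene [ 530.3 -396.7] rect [ 529.9 -396.6] [64.9 38.5] 17.4
square_jar top [589.1 257.1] rect [589.3 256.6] [57.1 56.5] 6.1
square_jar scene [589.8 257.9] rect [589.4 258.5] [68.4 66.1] 4.2
oblong_box top [676.3  93.3] rect [676.5  93.1] [49.4 92.3] 51.3
oblong_box scene [676.1  94.4] rect [675.3  94.9] [ 41.3 104.7] 51.0
big_round_tray top [ 476. -106.] rect [ 475.9 -106.3] [88.  89.1] 45.0
big_round_tray scene [ 478.7 -105.4] rect [ 477.  -105.4] [83.8 89.9] 72.9
small_round_tray top [ 594.4 -276.6] rect [ 593.7 -276.8] [67.4 71.5] 44.4
small_round_tray scene [ 597.  -275.4] rect [ 597.  -275.3] [64.8 69.7] 75.8
square_tray top [ 397.1 -274.2] rect [ 397.2 -274.1] [79.1 78.1] 75.2
square_tray scene [ 401.  -274.1] rect [ 400.  -273.5] [75.7 80.9] 75.1
oblong_tray top [367.  287.1] rect [367.5 287.2] [ 71.8 113.8] 86.2
oblong_tray scene [371.5 287.6] rect [369.9 287.8] [ 71.6 119.9] 86.3
[114 114 114 115 115 115 115 115 115 115 111  81  40  45  56  58  57  57
  57  57  56  57  56  56  57  56  57  56  57  57  58  57  58  55  45  44
  38  76 118 115 115 115 115 115 114 115 114 115 114 115]
[115 115 114 115 115 115 115 115 114 115 114 114 116 117 107  55  76  70
  87  86  85  85  86  85  86  86  86  85  86  85  86  85  86  85  85  85
  85  86  85  85  85  85  86  86  86  83  65  56  78  95 116 115 115 115
 115 115 115 114 115 115 114 114]
[115 115 115 115 114 113 112 114 115  97  47  42  53  56  56  55  55  56
  55  56  55  56  54  55  56  55  57  54  42  38  32  30  40  47  49  76
 103 117 113 112 113 114 115 114]
[142 142 143 143 141 141 140 137 123  88  51  35  37  40  41  40  40  40
  40  41  40  42  41  40  38  33  22  25  56 100 130 142 143 142 143 143
 143 142 141 142 142 140]
```

View pics/crop1.png

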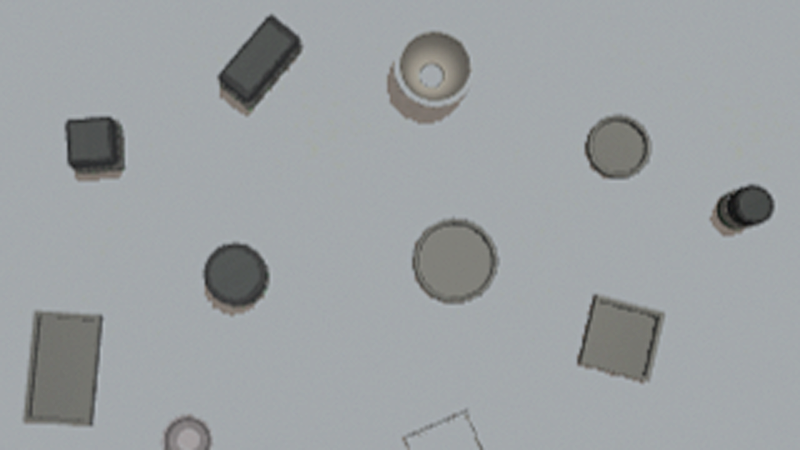

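All positions agree between the two views within about 4 mm, and the sizes match. In the crop the lids and trays are clear, and no objects stand close together. I'll start with the small jar.

```bash
python3 -m inch '{"travel":[[4,0.8,-1.5],[8,1.6,-3],[12,2.4,-4.5],[16,3.2,-6],[19,3.8,-7.5]],"roll":[0,0,0,0,0],"jaw":[1,1,1,1,1]}' 30
python3 -m inch '{"travel":[[4,0.8,-1],[8,1.6,-2],[12,2.4,-3],[16,3.2,-4],[17.3,3.5,-4.5]],"roll":[0,0,0,0,0],"jaw":[1,1,1,1,1]}'
python3 -m inch '{"travel":[[0,0,0],[0,0,0]],"roll":[0,0],"jaw":[1,1]}'
python3 -c "
from rig import r;s=r.sense();print(s['position'],s['q'],s['opening'])"
```

```text
t: 0.62
position: [0.3586, -0.4327, 0.2286]
tool_rot: [[0.943, 0.333, 0.001], [0.333, -0.943, -0.001], [0.0, 0.001, -1.0]]
wrist_force: [-0.5, -1.9, 0.2]
opening: 0.0853
grasp_force: 0.0
t: 1.03
position: [0.5336, -0.3962, 0.1818]
tool_rot: [[0.942, 0.336, -0.0], [0.336, -0.942, 0.001], [0.0, -0.001, -1.0]]
wrist_force: [0.8, -0.8, 0.2]
opening: 0.0854
grasp_force: 0.0
t: 1.2
position: [0.5299, -0.3979, 0.183]
tool_rot: [[0.942, 0.335, -0.001], [0.335, -0.942, 0.001], [-0.001, -0.001, -1.0]]
wrist_force: [0.3, 0.5, -0.7]
opening: 0.0852
grasp_force: 0.0
[ 0.52985085 -0.39789005  0.18296384] [-6.44021864e-01  5.95830345e-01  2.26388372e-01  1.20288815e+00
 -2.32396664e-04  2.15646153e+00] 0.08515804804859756
```

```bash
python3 -m inch '{"travel":[[0,0,-3.5],[0,0,-7],[0,0,-9.5],[0,0,-9.5],[0,0,-9.5]],"roll":[0,0,0,0,0],"jaw":[1,1,1,1,-0.2]}' 30
python3 -m inch '{"travel":[[0,0,0],[0,0,0],[0,0,0],[0,0,0],[0,0,0]],"roll":[0,0,0,0,0],"jaw":[-0.4,-0.6,-0.8,-1,-1]}' 30
python3 -m inch '{"travel":[[0,0,0],[0,0,0],[0,0,0.5],[0,0,2],[0,0,4]],"roll":[0,0,0,0,0],"jaw":[-1,-1,-1,-1,-1]}' 30
```

```text
t: 1.62
position: [0.5282, -0.3987, 0.0891]
tool_rot: [[0.943, 0.332, -0.001], [0.332, -0.943, 0.001], [-0.001, -0.001, -1.0]]
wrist_force: [0.1, -0.7, 1.3]
opening: 0.0754
grasp_force: 0.0
t: 2.03
position: [0.5303, -0.3991, 0.0911]
tool_rot: [[0.943, 0.333, 0.002], [0.333, -0.943, -0.002], [0.001, 0.003, -1.0]]
wrist_force: [-2.0, -0.2, 11.3]
opening: 0.0393
grasp_force: 29.0
t: 2.45
position: [0.5291, -0.398, 0.129]
tool_rot: [[0.943, 0.333, -0.001], [0.333, -0.943, 0.001], [-0.001, -0.001, -1.0]]
wrist_force: [0.0, 0.2, -1.4]
opening: 0.0391
grasp_force: 30.4
```

```bash
python3 -m inch '{"travel":[[2,3.5,0],[4,7,0],[6,10.8,0],[6.6,12.2,0],[6.6,12.2,0]],"roll":[0,0,0,0,0],"jaw":[-1,-1,-1,-1,-1]}'
python3 -m inch '{"travel":[[0,0,-1],[0,0,-2],[0,0,-2.8],[0,0,-3.2],[0,0,-3.2]],"roll":[0,0,0,0,0],"jaw":[-1,-1,-1,-1,-1]}'
```

```text
t: 2.87
position: [0.5976, -0.2727, 0.1299]
tool_rot: [[0.941, 0.337, 0.001], [0.337, -0.941, 0.0], [0.001, 0.0, -1.0]]
wrist_force: [-0.5, 0.8, -0.8]
opening: 0.0394
grasp_force: 30.6
t: 3.28
position: [0.5947, -0.2771, 0.0956]
tool_rot: [[0.943, 0.332, -0.001], [0.332, -0.943, 0.001], [-0.001, -0.001, -1.0]]
wrist_force: [0.1, 0.2, -0.7]
opening: 0.0393
grasp_force: 30.8
```

```bash
python3 -m inch '{"travel":[[0,0,-0.1],[0,0,-0.2],[0,0,-0.2]],"roll":[0,0,0],"jaw":[-1,-1,-1]}'
```

```text
t: 3.53
position: [0.5955, -0.2768, 0.095]
tool_rot: [[0.943, 0.333, 0.0], [0.333, -0.943, -0.0], [0.0, 0.0, -1.0]]
wrist_force: [0.2, -0.9, -0.4]
opening: 0.0394
grasp_force: 30.9
```

```bash
python3 -c "
from rig import r;s=r.sense();print(s['position'],s['wrist_force'])"
```

```text
[ 0.59547134 -0.27684561  0.09499786] [ 0.24669521 -0.89617807 -0.3519923 ]
```

```bash
python3 -m inch '{"travel":[[0,0,-0.1],[0,0,-0.2],[0,0,-0.2]],"roll":[0,0,0],"jaw":[-1,-1,-1]}'
python3 -m inch '{"travel":[[0,0,-0.1],[0,0,-0.2],[0,0,-0.2]],"roll":[0,0,0],"jaw":[-1,-1,-1]}' | grep -A0 -E "pos|wrist"
```

```text
t: 3.78
position: [0.5955, -0.2768, 0.0948]
tool_rot: [[0.943, 0.333, 0.001], [0.333, -0.943, -0.001], [0.001, 0.001, -1.0]]
wrist_force: [-11.3, 3.2, 27.5]
opening: 0.039
grasp_force: 33.5
position: [0.5962, -0.2767, 0.0936]
--
wrist_force: [-9.9, 5.9, 32.1]
```

```bash
python3 -m inch '{"travel":[[0,0,0.2],[0,0,0.2],[0,0,0.2],[0,0,0.2],[0,0,0.2]],"roll":[0,0,0,0,0],"jaw":[-1,-0.1,0.3,0.7,1]}'
python3 -m inch '{"travel":[[0,0,0],[0,0,0],[0,0,0],[0,0,2],[0,0,6]],"roll":[0,0,0,0,0],"jaw":[1,1,1,1,1]}'
python3 - <<'E'
from m import *
ims=measure(["small_round_tray"])
a=ims["scene"][240:340,150:300,::-1];b=ims["top"][170:270,380:530,::-1]
cv2.imwrite("pics/c2.png",cv2.convertScaleAbs(cv2.resize(np.hstack([a,b]),(800,267),interpolation=cv2.INTER_CUBIC),alpha=1.6))
E
```

```text
t: 4.45
position: [0.5955, -0.2764, 0.0925]
tool_rot: [[0.943, 0.333, -0.0], [0.333, -0.943, 0.0], [-0.0, -0.0, -1.0]]
wrist_force: [0.1, -0.8, -0.3]
opening: 0.0741
grasp_force: 0.0
t: 4.87
position: [0.5934, -0.2754, 0.149]
tool_rot: [[0.943, 0.333, -0.007], [0.333, -0.943, 0.003], [-0.006, -0.006, -1.0]]
wrist_force: [0.4, 0.5, -0.1]
opening: 0.0857
grasp_force: 0.0
small_round_tray top [ 577.5 -292.6] rect [ 598.2 -277.6] [208.1 212.2] 0.2
small_round_tray scene [ 553.  -266.2] rect [ 560.2 -267.9] [188.8 138.9] 71.4
```

View pics/c2.png

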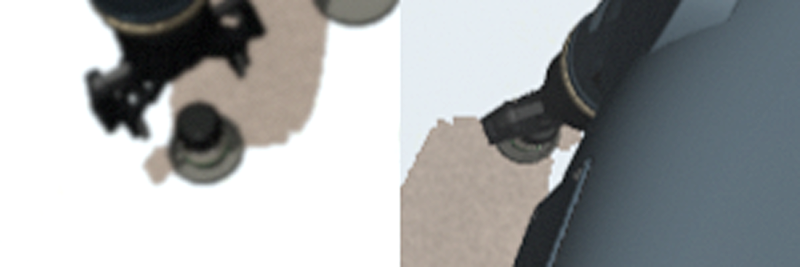

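The small jar stands in its tray in both panels. Next is the square jar, which needs a roll of +75°.

```bash
python3 -m inch '{"travel":[[0,2,2],[0,6,4],[-0.1,10,4],[-0.2,14,4],[-0.2,18,4]],"roll":[5,11,17,23,29],"jaw":[1,1,1,1,1]}' 
python3 -m inch '{"travel":[[0,4,0],[0,8,0],[-0.1,12,0],[-0.2,16,0],[-0.2,19.5,0]],"roll":[6,12,18,24,30],"jaw":[1,1,1,1,1]}' 
python3 -m inch '{"travel":[[0,4,0],[0,8,0],[-0.1,12,0],[-0.2,15.9,0],[-0.2,15.9,0]],"roll":[6,12,16.5,16.5,16.5],"jaw":[1,1,1,1,1]}' 
python3 -m inch '{"travel":[[0,0,0],[0,0,0]],"roll":[0,0],"jaw":[1,1]}' 
python3 -c "
from rig import r;s=r.sense();print(s['q'])"
```

```text
t: 5.38
position: [0.5935, -0.0947, 0.1935]
tool_rot: [[0.66, 0.752, 0.001], [0.752, -0.66, -0.0], [0.001, 0.001, -1.0]]
wrist_force: [0.8, -0.1, 0.2]
opening: 0.0857
grasp_force: 0.0
t: 5.8
position: [0.5913, 0.1011, 0.1932]
tool_rot: [[0.194, 0.981, 0.001], [0.981, -0.194, 0.0], [0.0, 0.001, -1.0]]
wrist_force: [0.6, -0.2, 0.7]
opening: 0.0852
grasp_force: 0.0
t: 6.22
position: [0.5888, 0.2639, 0.1927]
tool_rot: [[-0.092, 0.996, 0.0], [0.996, 0.092, 0.002], [0.002, 0.001, -1.0]]
wrist_force: [1.0, 0.7, 1.3]
opening: 0.0854
grasp_force: 0.0
t: 6.38
position: [0.5896, 0.2575, 0.1928]
tool_rot: [[-0.087, 0.996, 0.0], [0.996, 0.087, -0.0], [-0.0, -0.0, -1.0]]
wrist_force: [-0.1, -0.3, 0.8]
opening: 0.0852
grasp_force: 0.0
[ 4.11807143e-01  5.48708176e-01  1.72678071e-01  1.19485730e+00
 -2.53552407e-04  1.89560667e+00]
```

Exactly over the square jar. Descend, grip and lift.

```bash
python3 -m inch '{"travel":[[0,0,-4],[0,0,-8],[0,0,-10.2],[0,0,-10.2],[0,0,-10.2]],"roll":[0,0,0,0,0],"jaw":[1,1,1,0.4,0]}' 30
python3 -m inch '{"travel":[[0,0,0],[0,0,0],[0,0,0],[0,0,0],[0,0,0]],"roll":[0,0,0,0,0],"jaw":[-0.4,-0.6,-0.8,-1,-1]}' 30
python3 -m inch '{"travel":[[0,0,0],[0,0,0.5],[0,0,2],[0,0,5],[0,0,8]],"roll":[0,0,0,0,0],"jaw":[-1,-1,-1,-1,-1]}' 30
```

```text
t: 6.8
position: [0.5895, 0.2562, 0.0908]
tool_rot: [[-0.085, 0.996, -0.002], [0.996, 0.085, -0.001], [-0.001, -0.002, -1.0]]
wrist_force: [0.1, 0.3, 1.8]
opening: 0.0638
grasp_force: 0.0
t: 7.22
position: [0.591, 0.2577, 0.0934]
tool_rot: [[-0.086, 0.996, 0.004], [0.996, 0.086, 0.001], [0.001, 0.004, -1.0]]
wrist_force: [0.7, -1.7, 8.4]
opening: 0.0457
grasp_force: 32.1
t: 7.63
position: [0.5892, 0.2574, 0.1724]
tool_rot: [[-0.087, 0.996, -0.001], [0.996, 0.087, -0.0], [-0.0, -0.001, -1.0]]
wrist_force: [0.1, 0.4, -1.1]
opening: 0.0458
grasp_force: 31.0
```

```bash
python3 -m inch '{"travel":[[-1.2,-3.3,1],[-2.5,-7,1],[-3.8,-10.6,1],[-5.1,-14.2,1],[-6.4,-17.9,1]],"roll":[-2,-4,-6,-8,-10],"jaw":[-1,-1,-1,-1,-1]}'
python3 -m inch '{"travel":[[-1.3,-3.6,0],[-2.6,-7.2,0],[-3.9,-10.8,0],[-5.2,-14.4,0],[-6.4,-18,0]],"roll":[-2,-4,-6,-8,-10],"jaw":[-1,-1,-1,-1,-1]}'
python3 -m inch '{"travel":[[-1.3,-3.6,0],[-2.6,-7.2,0],[-3.9,-10.8,0],[-5.2,-14.4,0],[-6.2,-17.3,0]],"roll":[0,0,0,0,0],"jaw":[-1,-1,-1,-1,-1]}'
python3 -m inch '{"travel":[[0,0,0],[0,0,-3],[0,0,-6],[0,0,-8],[0,0,-8]],"roll":[0,0,0,0,0],"jaw":[-1,-1,-1,-1,-1]}'
```

```text
t: 8.05
position: [0.525, 0.0773, 0.1822]
tool_rot: [[0.089, 0.996, 0.002], [0.996, -0.089, 0.0], [0.0, 0.002, -1.0]]
wrist_force: [1.5, -0.3, -0.6]
opening: 0.0456
grasp_force: 31.2
t: 8.47
position: [0.4609, -0.103, 0.1822]
tool_rot: [[0.261, 0.965, 0.002], [0.965, -0.261, -0.0], [0.0, 0.002, -1.0]]
wrist_force: [0.6, -0.1, -1.5]
opening: 0.0458
grasp_force: 31.2
t: 8.88
position: [0.3987, -0.2768, 0.1823]
tool_rot: [[0.26, 0.966, 0.002], [0.966, -0.26, -0.001], [-0.001, 0.002, -1.0]]
wrist_force: [0.4, 0.3, -1.3]
opening: 0.0455
grasp_force: 31.2
t: 9.3
position: [0.3986, -0.2736, 0.0988]
tool_rot: [[0.259, 0.966, -0.002], [0.966, -0.259, 0.002], [0.001, -0.003, -1.0]]
wrist_force: [-1.0, 0.8, -1.4]
opening: 0.0457
grasp_force: 31.5
```

```bash
python3 -m inch '{"travel":[[0,0,-0.1],[0,0,-0.3],[0,0,-0.3]],"roll":[0,0,0],"jaw":[-1,-1,-1]}' | grep -E "pos|wri"
```

```text
position: [0.4004, -0.2747, 0.0992]
wrist_force: [-0.5, -0.4, -0.6]
```

```bash
python3 -m inch '{"travel":[[0,0,-0.1],[0,0,-0.2],[0,0,-0.2]],"roll":[0,0,0],"jaw":[-1,-1,-1]}' | grep -E "pos|wri"
python3 -m inch '{"travel":[[0,0,-0.1],[0,0,-0.1]],"roll":[0,0],"jaw":[-1,-1]}' | grep -E "pos|wri"
```

```text
position: [0.4003, -0.2748, 0.097]
wrist_force: [-1.0, 1.2, 12.4]
position: [0.4003, -0.2748, 0.0968]
wrist_force: [-6.8, 4.1, 29.2]
```

```bash
python3 -m inch '{"travel":[[0,0,0.2],[0,0,0.2],[0,0,0.2],[0,0,0.2],[0,0,0.2]],"roll":[0,0,0,0,0],"jaw":[-1,0,0.4,0.8,1]}' | grep -E "pos|wri|open"
python3 -m inch '{"travel":[[0,0,0],[0,0,0],[0,0,1],[0,0,4],[0,0,8]],"roll":[0,0,0,0,0],"jaw":[1,1,1,1,1]}'
python3 -m inch '{"travel":[[0.5,4,1],[1,8,1],[1.5,12,1],[2,16,1],[2.5,20,1]],"roll":[0,0,0,0,0],"jaw":[1,1,1,1,1]}' | grep -E "pos|wri"
python3 -m inch '{"travel":[[0.5,4,0],[1,8,0],[1.5,12,0],[2,16,0],[3.4,18.9,0]],"roll":[0,0,0,0,0],"jaw":[1,1,1,1,1]}' | grep -E "pos|wri"
python3 -m inch '{"travel":[[0,0,0],[0,0,0]],"roll":[0,0],"jaw":[1,1]}'
```

```text
position: [0.3997, -0.2744, 0.0969]
wrist_force: [0.3, 0.1, -0.2]
opening: 0.0797
t: 10.8
position: [0.3982, -0.2735, 0.1764]
tool_rot: [[0.259, 0.966, -0.004], [0.966, -0.259, 0.003], [0.002, -0.004, -1.0]]
wrist_force: [2.2, -0.7, 0.2]
opening: 0.0857
grasp_force: 0.0
position: [0.4245, -0.0727, 0.1879]
wrist_force: [0.6, -0.8, 0.2]
position: [0.4576, 0.1176, 0.1878]
wrist_force: [1.1, -1.0, 0.8]
t: 11.8
position: [0.4588, 0.1159, 0.1874]
tool_rot: [[0.257, 0.967, 0.0], [0.967, -0.257, -0.0], [0.0, 0.0, -1.0]]
wrist_force: [0.1, -1.3, 0.5]
opening: 0.0856
grasp_force: 0.0
```

```bash
python3 -m inch '{"travel":[[0,-0.15,-3],[0,-0.15,-6],[0,-0.15,-9],[0,-0.15,-10],[0,-0.15,-10]],"roll":[0,0,0,0,0],"jaw":[1,1,1,1,0.5]}' 35 | grep -E "pos|wri|open"
python3 -m inch '{"travel":[[0,0,0],[0,0,0],[0,0,0],[0,0,0],[0,0,0]],"roll":[0,0,0,0,0],"jaw":[0.2,-0.2,-0.6,-1,-1]}' 35 | grep -E "pos|wri|open|gras"
python3 -m inch '{"travel":[[0,0,0],[0,0,0.5],[0,0,2],[0,0,5],[0,0,8]],"roll":[0,0,0,0,0],"jaw":[-1,-1,-1,-1,-1]}' 35
```

```text
position: [0.4568, 0.1116, 0.085]
wrist_force: [0.0, 0.1, -0.0]
opening: 0.0753
position: [0.4593, 0.1131, 0.0879]
wrist_force: [-0.9, -1.9, 8.7]
opening: 0.0594
grasp_force: 38.9
t: 13.05
position: [0.4578, 0.1129, 0.1678]
tool_rot: [[0.259, 0.966, -0.002], [0.966, -0.259, -0.0], [-0.001, -0.002, -1.0]]
wrist_force: [1.3, 0.1, -1.8]
opening: 0.0591
grasp_force: 38.7
```

```bash
python3 -m inch '{"travel":[[0.3,-3.5,0],[0.7,-7.5,0],[1,-11.5,0],[1.4,-15.5,0],[1.8,-19.5,0]],"roll":[0,0,0,0,0],"jaw":[-1,-1,-1,-1,-1]}' | grep -E "pos|wri|open"
python3 -m inch '{"travel":[[0.1,-2.5,0],[0.1,-2.5,-2.5],[0.1,-2.5,-5],[0.1,-2.5,-7],[0.1,-2.5,-7.3]],"roll":[0,0,0,0,0],"jaw":[-1,-1,-1,-1,-1]}' | grep -E "pos|wri|open"
python3 -m inch '{"travel":[[0,0,0],[0,0,-0.1],[0,0,-0.1]],"roll":[0,0,0],"jaw":[-1,-1,-1]}' | grep -E "pos|wri"
python3 -m inch '{"travel":[[0,0,-0.1],[0,0,-0.1]],"roll":[0,0],"jaw":[-1,-1]}' | grep -E "pos|wri"
```

```text
position: [0.4764, -0.0837, 0.1676]
wrist_force: [0.6, -0.1, -1.5]
opening: 0.0591
position: [0.4764, -0.1069, 0.0918]
wrist_force: [0.4, -1.1, -1.6]
opening: 0.0591
position: [0.4783, -0.1069, 0.0941]
wrist_force: [0.1, -0.2, -2.5]
position: [0.478, -0.1069, 0.0926]
wrist_force: [-0.1, 0.1, -2.8]
```

```bash
python3 -m inch '{"travel":[[0,0,-0.1],[0,0,-0.1]],"roll":[0,0],"jaw":[-1,-1]}' | grep -E "pos|wri"
python3 -m inch '{"travel":[[0,0,-0.1],[0,0,-0.1]],"roll":[0,0],"jaw":[-1,-1]}' | grep -E "pos|wri"
```

```text
position: [0.4781, -0.1069, 0.0916]
wrist_force: [0.6, 0.2, 5.4]
position: [0.4782, -0.107, 0.0915]
wrist_force: [-8.1, 2.4, 29.5]
```

```bash
python3 -m inch '{"travel":[[0,0,0.1],[0,0,0.1],[0,0,0.1],[0,0,0.1],[0,0,0.1]],"roll":[0,0,0,0,0],"jaw":[-1,0.2,0.6,0.8,1]}' | grep -E "pos|wri|open"
python3 -m inch '{"travel":[[0,0,0],[0,0,0],[0,0,1],[0,0,5],[0,0,9]],"roll":[0,0,0,0,0],"jaw":[1,1,1,1,1]}' | grep -E "pos|wri|open"
python3 -m inch '{"travel":[[2,2,0],[4.5,4.5,0],[7,7,0],[9.5,9.5,0],[12,12,0]],"roll":[7,14,21,28,35],"jaw":[1,1,1,1,1]}' | grep -E "pos|wri"
python3 -m inch '{"travel":[[2,2,0],[4.5,4.5,0],[6.5,6.5,0],[7.9,8,0],[7.9,8,0]],"roll":[7,14,21,28,31],"jaw":[1,1,1,1,1]}' | grep -E "pos|wri"
python3 -m inch '{"travel":[[0,0,0],[0,0,0]],"roll":[0,0],"jaw":[1,1]}'
```

```text
position: [0.4777, -0.1069, 0.0909]
wrist_force: [-0.4, -0.2, -0.1]
opening: 0.085
position: [0.4763, -0.1066, 0.1816]
wrist_force: [2.1, -0.5, 0.7]
opening: 0.0856
position: [0.5986, 0.0145, 0.1819]
wrist_force: [1.3, -0.2, -0.0]
position: [0.6783, 0.0961, 0.1809]
wrist_force: [1.4, -1.0, 0.0]
t: 16.47
position: [0.6765, 0.093, 0.1812]
tool_rot: [[-0.776, 0.631, -0.0], [0.631, 0.776, -0.0], [0.0, -0.0, -1.0]]
wrist_force: [-0.7, -0.5, 0.1]
opening: 0.0857
grasp_force: 0.0
```

```bash
python3 -m inch '{"travel":[[0,0.1,-3],[0,0.1,-6],[0,0.1,-8.5],[0,0.1,-9.3],[0,0.1,-9.3]],"roll":[0,0,0,0,0],"jaw":[1,1,1,1,0.5]}' 35 | grep -E "pos|wri|open"
python3 -m inch '{"travel":[[0,0,0],[0,0,0],[0,0,0],[0,0,0],[0,0,0]],"roll":[0,0,0,0,0],"jaw":[0,-0.4,-0.7,-1,-1]}' 35 | grep -E "pos|wri|open|gras"
python3 -m inch '{"travel":[[0,0,0],[0,0,0],[0,0,1],[0,0,4],[0,0,8]],"roll":[0,0,0,0,0],"jaw":[-1,-1,-1,-1,-1]}' 35
```

```text
position: [0.6752, 0.0933, 0.0864]
wrist_force: [0.4, -0.2, 0.3]
opening: 0.0751
position: [0.6776, 0.0941, 0.09]
wrist_force: [-1.7, -0.9, 7.6]
opening: 0.0395
grasp_force: 36.0
t: 17.72
position: [0.6751, 0.0939, 0.1673]
tool_rot: [[-0.777, 0.63, -0.004], [0.63, 0.777, -0.001], [0.003, -0.003, -1.0]]
wrist_force: [1.6, -0.1, -1.3]
opening: 0.0398
grasp_force: 35.8
```

```bash
python3 -m inch '{"travel":[[-2,1.3,0],[-5.2,3.3,0],[-8.5,5.3,0],[-11.8,7.4,0],[-15,9.4,0]],"roll":[4,8,12,16,20],"jaw":[-1,-1,-1,-1,-1]}' | grep -E "pos|wri|open"
python3 -m inch '{"travel":[[-3.3,2.1,0],[-6.6,4.2,0],[-10,6.3,0],[-13.3,8.4,0],[-15.7,9.9,0]],"roll":[4,8,12,15.2,15.2],"jaw":[-1,-1,-1,-1,-1]}' | grep -E "pos|wri|open"
python3 -m inch '{"travel":[[0,0,0],[0,0,-2.5],[0,0,-5],[0,0,-7],[0,0,-7]],"roll":[0,0,0,0,0],"jaw":[-1,-1,-1,-1,-1]}'
```

```text
position: [0.5252, 0.1888, 0.1692]
wrist_force: [1.6, 1.0, -0.9]
opening: 0.0396
position: [0.3674, 0.2883, 0.1693]
wrist_force: [0.7, -0.0, -2.9]
opening: 0.0394
t: 18.97
position: [0.3686, 0.2862, 0.096]
tool_rot: [[-0.998, 0.067, -0.003], [0.067, 0.998, -0.002], [0.003, -0.002, -1.0]]
wrist_force: [-0.9, -1.0, -1.8]
opening: 0.0392
grasp_force: 35.9
```

```bash
python3 -m inch '{"travel":[[0,0,-0.1],[0,0,-0.2],[0,0,-0.2]],"roll":[0,0,0],"jaw":[-1,-1,-1]}' | grep -E "pos|wri"
python3 -m inch '{"travel":[[0,0,-0.1],[0,0,-0.1]],"roll":[0,0],"jaw":[-1,-1]}' | grep -E "pos|wri"
```

```text
position: [0.3705, 0.2876, 0.0973]
wrist_force: [0.8, 0.0, -1.0]
position: [0.37, 0.2873, 0.0956]
wrist_force: [-0.3, 0.0, -2.4]
```

```bash
python3 -m inch '{"travel":[[0,0,-0.1],[0,0,-0.1]],"roll":[0,0],"jaw":[-1,-1]}' | grep -E "pos|wri"
python3 -m inch '{"travel":[[0,0,-0.1],[0,0,-0.1]],"roll":[0,0],"jaw":[-1,-1]}' | grep -E "pos|wri"
```

```text
position: [0.3698, 0.2872, 0.0941]
wrist_force: [0.1, 0.7, 1.4]
position: [0.3698, 0.2872, 0.094]
wrist_force: [-6.8, -5.5, 25.6]
```

```bash
python3 -m inch '{"travel":[[0,0,0.1],[0,0,0.1],[0,0,0.1],[0,0,0.1],[0,0,0.1]],"roll":[0,0,0,0,0],"jaw":[-1,0,0.5,0.8,1]}' | grep -E "pos|wri|open"
python3 -m inch '{"travel":[[0,0,0],[0,0,0],[0,0,1],[0,0,5],[0,0,9]],"roll":[0,0,0,0,0],"jaw":[1,1,1,1,1]}' | grep -E "pos|wri|open"
python3 -m inch '{"travel":[[-1,-3,2],[-2,-6,4],[-3,-9,6],[-4,-12,8],[-5,-15,10]],"roll":[0,0,0,0,0],"jaw":[1,1,1,1,1]}' | grep -E "pos|wri"
python3 -m inch '{"travel":[[0,-3,0],[0,-6,0],[0,-9,0],[0,-9,0],[0,-9,0]],"roll":[0,0,0,0,0],"jaw":[1,1,1,1,1]}' | grep -E "pos|wri"
python3 - <<'E'
from m import *
for n in("top","scene"):
    cv2.imwrite(f"pics/{n}9.png",cv2.convertScaleAbs(r.capture(n)[:,:,::-1],alpha=1.7))
E
```

```text
position: [0.3696, 0.2871, 0.0938]
wrist_force: [-0.1, 0.9, -0.4]
opening: 0.077
position: [0.3685, 0.2862, 0.1839]
wrist_force: [1.1, 0.6, -0.4]
opening: 0.0856
position: [0.3187, 0.1359, 0.2848]
wrist_force: [1.2, 0.4, 0.4]
position: [0.3196, 0.0459, 0.284]
wrist_force: [0.3, 0.2, -0.5]
```

View pics/top9.png

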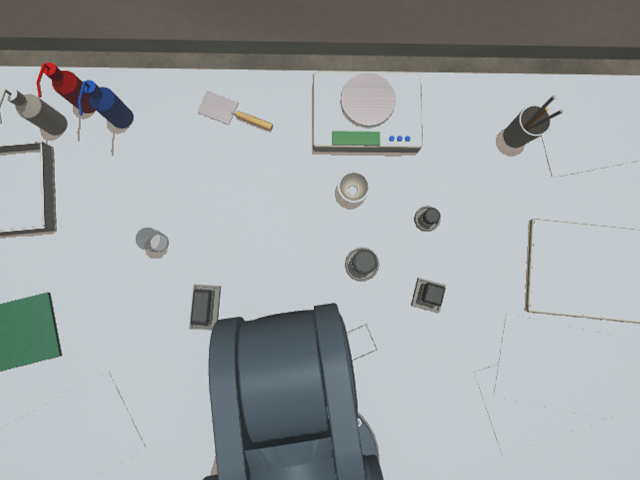

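View pics/scene9.png

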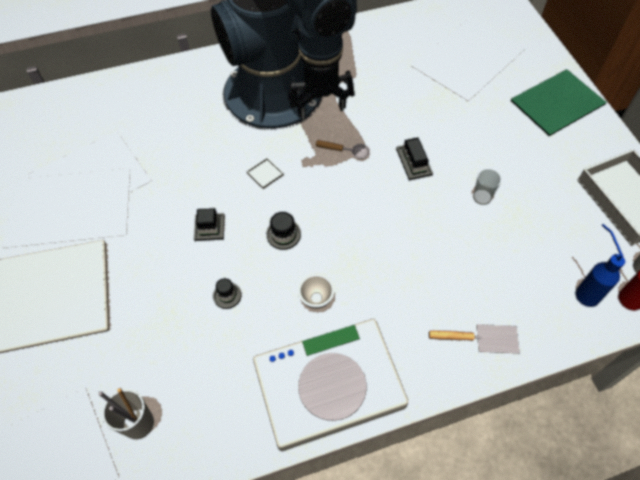

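All four containers sit in their trays: oblong (204,307), big (363,263), small (430,217) and square (431,295) in the top view. The beaker and mortar haven't moved. One quick numeric check of the centring follows.

```bash
python3 - <<'E'
from m import *
S2={"big_jar":((363,263),(282,222),.066),"small_jar":((431,216),(225,287),.056),"square_jar":((433,294),(207,215),.060),"oblong_box":((203,306),(416,148),.054)}
T={"big_jar":(477.3,-105.7),"small_jar":(595.5,-276),"square_jar":(399,-274),"oblong_box":(369,287.3)}
for n in("top","scene"):
    im=r.capture(n);g=im.max(axis=2);c=r.calibration(n)
    for k,s in S2.items():
        x,y=s[0 if n=="top" else 1]
        # lid: flat region grown from the seed, projected at the lid height
        m=np.zeros((482,642),np.uint8);gg=cv2.medianBlur(g,3)
        cv2.floodFill(gg.copy(),m,(x,y),255,5,5,flags=4|cv2.FLOODFILL_FIXED_RANGE|(255<<8)|cv2.FLOODFILL_MASK_ONLY)
        pts=cv2.findNonZero(m[1:-1,1:-1]);h=cv2.convexHull(pts);P=np.array([ray(c,q[0],s[2])[:2]*1000 for q in h],np.float32);rc=cv2.minAreaRect(P)
        print(n,k,np.round(np.array(rc[0])-T[k],1),np.round(rc[1],1),round(rc[2],1))
E
```

```text
top big_jar [ 0.4 -2.4] [43.7 46.2] 89.6
top small_jar [-0.6 -3.6] [30. 30.] 88.3
top square_jar [-0.1 -4.1] [38.2 36.3] 74.2
top oblong_box [0.5 2.6] [35.  66.9] 86.2
scene big_jar [-1.3 -1.5] [45.6 42.4] 71.4
scene small_jar [-2.7  1.2] [28.1 28. ] 33.8
scene square_jar [ 1.6 -0.2] [42.7 33.9] 76.8
scene oblong_box [-1.7  2.5] [28.3 66.6] 86.0
```

All are within about 4 mm and aligned with their trays, so I'm handing in.

```bash
python3 -c "
from rig import r;print(r.close_job())"
```

```text
the job is handed in; nothing more can be done
None
```

I handed the job in at about 21 s of robot time: all four containers stand upright in their matching trays, within about 4 mm of centre and aligned with them by my camera check, and the beaker and mortar show no movement; the hand-in returned no verdict.

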